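Pull up the castle nut on the bean cooler's stirrer

ROBOT

A 7-joint arm with a two-finger parallel gripper is mounted at the origin on the work surface. World frame = base frame: x ahead of the robot, y to its left, z up, the work surface at z = 0. Lengths are in m, angles in rad, forces in N, time in s.
With the tool pointing down it reaches from about 0.4 to 0.85 m from the base axis. Payload 4.4 kg.
Tool frame: the origin (TCP) lies on the front face of the gripper's body, between the roots of the fingers; the fingertips stand manip.tips_ahead ahead of it and the grasp point (between the pads) lies 78 mm ahead of it (manip.tips_ahead is the distance from the TCP to the fingertips, in m); z points along the fingers, y is the direction in which the jaws open and shut (so a half turn about z gives the same grasp; the last joint's range is limited). The gripper opens to 94 mm and grips with 3 to 60 N. Pads are 16 mm wide; open, the fingers measure 119 mm over their backs; the gripper's body (75 mm by 177 mm) begins 78 mm behind the grasp point.
Start: joints at [-1.39, 0.628, 0.038, 1.517, -0.027, 0.996, -0.02], TCP at [0.159, 0.63, 0.303] pointing down, gripper open.
Joint ranges: [-3.06, 3.06], [-0.37, 2.12], [-1.25, 1.32], [0.18, 2.47], [-1.1, 4.24], [0.23, 1.98], [-2.94, 2.94]. Speed limits (rad/s): [2.57, 2.57, 3.14, 3.14, 3.14, 3.14, 3.14].

INTERFACE

Orientations are given as a 3x3 rotation matrix whose columns are the frame's x, y, z axes.
In Python, from cell import manip gives the robot as it stands. The module is installed in compiled form; this text tells all that it offers.
- The arm moves only by the shell command python3 -m crank 'ROWS' [FORCE]. ROWS is JSON, a list that holds one entry, the list of rows, each a list of 7 numbers: the shift along the world's x, y, z in mm, then the turn, a rotation vector about the world's x, y, z in rad, then the finger opening in mm, from 0 to 94. A call has exactly 5 rows; each row shifts and turns the commanded pose from where the row before left it; what a row does not reach is not made up. A row lasts 1/12 s, in which the tool goes at most 41.7 mm and 7.16 degrees, less where a joint would pass 70% of its speed; a pose out of reach is approached as far as the arm can. A call is refused whole if a number of a shift passes 41.7 or a number of a turn 0.125, either way. A call with a gripper value outside its range is refused whole. The fingers move at their own pace and stop on an object; FORCE is the grip in N (left out, the last holds). Time passes only in rows, so rows that do not move let the fingers close, or fill a call up. It gives the time, the measured TCP pose, the force and the opening at its end, in the units of the state.
- manip.get_obs(): the state, without advancing time (a new reading comes with each control period).
- manip.snapshot(name): name is "side" or "top" or "wrist"; returns the picture (400x640x3 uint8, red, green, blue); there is no depth.
- manip.camera_model(name): a dict with "fov_y" (degrees; the focal length in pixels is half the picture's height over the tangent of half this angle, whatever the lens; pixels are square), "cx", "cy" (the principal point, pixels), "R" (3x3) and "t" (3): a world point X has camera coordinates R X + t. Camera axes: x right, y down, z forward; pixel columns grow to the right and rows downward; lengths in m; the calibration is good to about 2 mm. A picture is of the moment at which its call begins: read the wrist's pose just before it. camera_model takes no time and is no camera call; for the wrist camera it gives the pose at the moment of the call.
- manip.close_job(): hands the job in, once; it reports no verdict.
The state is a dict: "t": time; "joint_pos": joint angles; "qvel": joint speeds; "effort": joint torques, N m; "tool_pos": TCP position; "tool_rot": TCP orientation; "contact_force": force on the tool from outside, world axes, zero at the start; "wrist_torque": the same for the moment, N m; "opening": finger opening in m.
Only numpy, scipy, OpenCV 4.12 (cv2) and the standard library are available. Lean on these libraries where they do the work, as an engineer would, in place of code of your own. Each camera call takes 0.05 s, during which the arm holds its last target. There are 200 camera calls.

TASK

The ring spanner is already on the castle nut of the bean cooler's stirrer: swing it clockwise (seen from above) until the nut bears tight on the hub, then go on - never back the nut off - just to the first line-up of a pair of its slots with the cotter hole across the shaft. Then lift the spanner off the nut and lay it down, without dropping it, right inside the flat black service tray. Leave the cups and other things on the counter where they are.

Things in the scene. Friction and masses are not known exactly. Their poses are not given: they have to be found in the camera images.
- castle_nut (a joint): Run-down of the castle nut (rad): negative while the nut is loose, 0 (a stop) when it bears on the hub, growing as it turns clockwise seen from above; turns easily (0.15 N m). Steel nut on the stirrer hub (flat disc 116 mm wide, top 112 mm above the counter): hexagon 46 mm across flats, 22 mm high; crown 42 mm wide, 12 mm high, six slots 9 mm wide over the flats.
- nut_pull (a joint): How far the nut has been pulled round beyond first bearing on the hub (rad, clockwise from above; 0 while loose). Turning on takes a firm 0.7 N m and it stays where it is left; turning back slackens the nut at once (castle_nut falls below 0). The nut's whole turn is castle_nut plus nut_pull. The first line-up after it bears comes at 0.3 to 0.95 rad of nut_pull.
- slot_a (a point): Castle nut seen from above: point on the nut's (and shaft's) upright axis, 29 mm above the hub face, half-way up the slots; its own x axis runs along the nut's slot pair a, z is up.
- slot_b (a point): Castle nut seen from above: point on the nut's (and shaft's) upright axis, 29 mm above the hub face, half-way up the slots; its own x axis runs along the nut's slot pair b (60 degrees on from a), z is up.
- slot_c (a point): Castle nut seen from above: point on the nut's (and shaft's) upright axis, 29 mm above the hub face, half-way up the slots; its own x axis runs along the nut's slot pair c (120 degrees on from a), z is up.
- cotter_hole (a point): Middle of the 5 mm cotter hole drilled level across the 30 mm thick shaft, on its upright axis, 29 mm above the hub face; x axis along the hole. A dark line scribed across the flat shaft end, straight above the hole, shows its direction from above. The shaft end stands 41 mm above the hub face; the shaft does not turn.
- spanner_ring (a point): Middle of the ring of the loose cranked steel ring spanner (0.6 kg, 200 mm overall); at the start the ring sits on the nut's hexagon, flat on the hub. Ring 80 mm wide, 18 mm thick (point 9 mm above its underside), six-sided hole 48 mm across flats: 4 degrees of play either way on the nut. To come clear of the shaft it must rise over 41 mm. x along the handle, away from the ring; z up.
- spanner_grip (a point): Place to grip the handle: 65 mm from the ring's middle, centre of the handle's section, 27 mm above the ring's underside. The straight handle runs level from 50 to 160 mm from the ring's middle, 20 mm wide, 9 mm thick. The spanner balances 26 mm from the ring's middle. x along the handle, away from the ring; z up.
- spanner_end (a point): Far end of the spanner's handle, 160 mm from the ring's middle, centre of its section; axes as spanner_grip.
- service_tray: Flat black plastic service tray, open on top, fixed on the counter: 280 mm along its x, 160 mm along its y, rim 18 mm high, walls and floor 4 mm. Origin under its middle, at counter height.
- cooler: Bench-top bean cooler, fixed: grey round housing, steel tray 350 mm wide (rim 129 mm above the counter), perforated floor 78 mm above the counter; in its middle the stirrer hub, shaft and nut. The stirrer's three arms lie below the hub (tops 99 mm above the counter). Origin on the nut's axis at counter height.
- tasting_cup: Bystander, loose: white straight cup, 60 mm wide, 62 mm high, standing between the cooler and the service tray. Origin under its middle.
- parts_dish: Bystander, loose: steel dish, 88 mm wide, 24 mm high, with the new cotter pin in it. Origin under its middle.
- mug: Bystander, loose: white mug without handle, 80 mm wide, 85 mm high. Origin under its middle.
- tamper: Bystander, loose: steel coffee tamper, 58 mm wide, 86 mm high. Origin under its middle.
- cupping_bowl: Bystander, loose: white bowl, 96 mm wide, 62 mm high. Origin under its middle.
- spoon: Bystander, loose: cupping spoon, 160 mm long, lying flat. Origin under its middle.
- dosing_cup: Bystander, loose: steel cup, 58 mm wide, 60 mm high. Origin under its middle.
- spanner: The loose ring spanner as a whole: origin at the middle of the ring's underside, x along the handle away from the ring, z up.

How it is judged:
On the way:
1. with the spanner still on the nut, the nut is tight and the first pair of slots after that is lined up with the cotter hole (angle between the x axis of any of slot_a, slot_b, slot_c and the x axis of cotter_hole, either way round below 0.08 rad and value of joint castle_nut above -0.05 rad and value of joint nut_pull between 0.2 and 1.1 rad and distance between spanner_ring and cotter_hole below 0.035 m), for 0.2 s.
At the end, for the whole second after the job is handed in: The nut is tight (pulled 0.2 to 1.1 rad beyond first bearing, not loosened), a pair of slots within 0.08 rad (4.6 degrees) of the cotter hole's direction; the spanner rests in the service tray, ring middle and handle end within its walls and less than 50 mm above the counter (angle between the x axis of any of slot_a, slot_b, slot_c and the x axis of cotter_hole, either way round below 0.08 rad and value of joint castle_nut above -0.05 rad and value of joint nut_pull between 0.2 and 1.1 rad and x of spanner_ring in the frame of service_tray between -0.13 and 0.13 m and y of spanner_ring in the frame of service_tray between -0.07 and 0.07 m and z of each of spanner_ring, spanner_end in the frame of service_tray below 0.05 m and x of spanner_end in the frame of service_tray between -0.14 and 0.14 m and y of spanner_end in the frame of service_tray between -0.08 and 0.08 m and linear speed of spanner below 0.02 m/s); the robot touches nothing.
It fails at once if the nut is turned back (faster than 0.15 rad/s) (velocity of joint any of castle_nut, nut_pull below -0.15 rad/s).
It fails at once if the nut is pulled more than 1.2 rad beyond first bearing, past the first line-up (value of joint nut_pull above 1.2 rad).
It fails at once if the spanner is dropped: it moves faster than 0.7 m/s with no finger on it (linear speed of spanner above 0.7 m/s and contact force between spanner and the fingers below 0.05 N).
It fails at once if a bystander is moved by more than 30 mm (distance of any of tasting_cup, parts_dish, mug, tamper, cupping_bowl, spoon, dosing_cup from where it was at the start of the episode above 0.03 m).
It also fails if it takes over 51 s, if anything falls off the work surface, if the arm or the gripper's body presses on something with over 40 N, if the wrist force passes 120 N, or if a joint passes its speed limit or range.

## Working session

There is one attempt and no reset: what is moved stays moved. The work goes in short steps, Python scripts to look and compute and a shell command to move; the robot and the scene stay as the last step left them, time stands still between calls to the robot, and variables do not carry over. Pictures are saved under pics/ and viewed, about 8 in all and at most 12, crops included, and the job is handed in when it is done.

```bash
mkdir -p pics; cat > h.py <<'E'
import numpy as np, cv2
from cell import manip
def cam(n):
    c=manip.camera_model(n); f=200/np.tan(np.radians(c['fov_y'])/2)
    return f,c['cx'],c['cy'],np.array(c['R']),np.array(c['t'])
def ray(c,u,v):
    f,cx,cy,R,t=c; return -R.T@t, R.T@np.array([(u-cx)/f,(v-cy)/f,1])
def onz(c,u,v,z):
    o,d=ray(c,u,v); return o+d*(z-o[2])/d[2]
def proj(c,X):
    f,cx,cy,R,t=c; p=R@np.array(X)+t; return np.array([cx+f*p[0]/p[2],cy+f*p[1]/p[2]])
def tri(c1,p1,c2,p2):
    o1,d1=ray(c1,*p1);o2,d2=ray(c2,*p2)
    s=np.linalg.lstsq(np.c_[d1,-d2],o2-o1,rcond=None)[0]
    a=o1+d1*s[0];b=o2+d2*s[1]; return (a+b)/2,np.linalg.norm(a-b)
def shot(n,name):
    c=cam(n); im=manip.snapshot(n); cv2.imwrite('pics/'+name+'.png',im[:,:,::-1]); return c,im
E
python3 - <<'E'
from h import *
import pickle
C={}
for n in('top','side','wrist'):
    c,im=shot(n,n+'0');C[n]=c
    print(n,c[0],c[1],c[2],(-c[3].T@c[4]).round(3),c[3][2].round(2))
pickle.dump(C,open('C.pkl','wb'))
print(manip.tips_ahead,manip.get_obs())
E
```

```text
top 364.8942978649333 324.71618554694567 198.25504070862704 [0.448 0.071 1.175] [ 0.06 -0.01 -1.  ]
side 362.2262959121302 324.0891832938599 197.57815809937702 [-0.044 -0.625  0.721] [ 0.54  0.62 -0.56]
wrist 320.5025010233878 316.8846503052378 197.41396271379452 [0.091 0.648 0.384] [ 0.23 -0.06 -0.97]
0.0972 {'t': 0.15, 'joint_pos': array([-1.38978491,  0.62910462,  0.03847471,  1.51814727, -0.02696961,
        0.99630718, -0.02003079]), 'qvel': array([-6.44299752e-04, -2.49445494e-03, -6.47869223e-04, -2.68918653e-03,
        7.73051934e-04, -3.39277161e-05, -2.92811121e-04]), 'effort': array([ 1.58224422e-03, -5.50095928e+01,  1.14490326e+00, -1.86818022e+01,
       -5.22190542e-02,  2.08401703e-02,  8.96232609e-05]), 'tool_pos': array([0.15870051, 0.62994081, 0.30198172]), 'tool_rot': array([[-9.69687635e-01,  2.44347692e-01, -3.08478710e-04],
       [ 2.44347883e-01,  9.69686605e-01, -1.41468191e-03],
       [-4.65465881e-05, -1.44717568e-03, -9.99998952e-01]]), 'contact_force': array([-0.02648804,  0.5261029 , -0.02987433]), 'wrist_torque': array([-0.01371348, -0.04020258,  0.03823917]), 'opening': 0.09430100661313986}
```

View pics/top0.png

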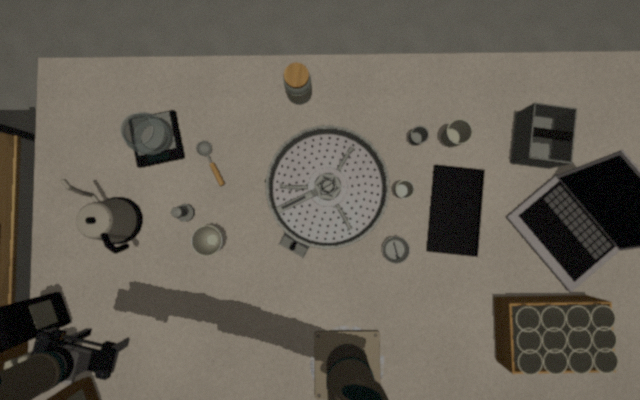

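View pics/side0.png

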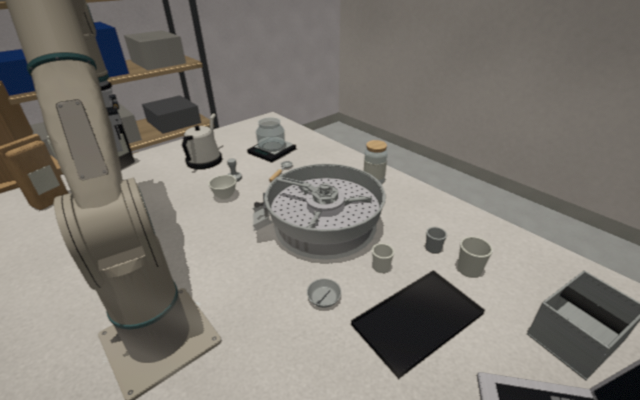

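Top view: the cooler is centred near (327,187), with the spanner handle running to about (282,207). The tray is at about (456,210) and the tasting cup at (402,188). The side view shows the nut near (325,190). Next I'll measure these and enlarge the hub area.

```bash
python3 - <<'E'
from h import *
import pickle
C=pickle.load(open('C.pkl','rb'))
t=cv2.imread('pics/top0.png');s=cv2.imread('pics/side0.png')
a=cv2.resize(t[150:225,270:370],None,fx=8,fy=8,interpolation=cv2.INTER_CUBIC)[:300*2]
b=cv2.resize(s[165:240,270:370],None,fx=8,fy=8,interpolation=cv2.INTER_CUBIC)
a=cv2.resize(a,(400,300));b=cv2.resize(b,(400,300))
cv2.imwrite('pics/hub0.png',np.hstack([a,b]))
# tray
for n,im,x0,x1,y0,y1 in(('top',t,420,495,155,265),('side',s,345,490,265,375)):
    m=np.zeros(im.shape[:2],np.uint8);m[y0:y1,x0:x1]=(im[y0:y1,x0:x1].max(2)<45)*255
    k=max(cv2.findContours(m,0,2)[0],key=cv2.contourArea)
    q=cv2.boxPoints(cv2.minAreaRect(k)) if n=='top' else cv2.approxPolyDP(k,6,True)[:,0]
    P=np.array([onz(C[n],*p,0.018) for p in q.astype(float)])
    print(n,q.tolist(),P.round(3).tolist(),P.mean(0).round(3),[np.linalg.norm(P[i]-P[i-1]).round(3) for i in range(len(P))])
print('hubtop',onz(C['top'],328,185,.153),'side',onz(C['side'],325,188,.153),'end',onz(C['top'],282,207,.14))
print('cup',onz(C['top'],402,188,.062),'dish',onz(C['top'],395,249,.02))
E
```

```text
top [[426.4143981933594, 251.22279357910156], [433.4006042480469, 165.0595245361328], [483.3962707519531, 169.1132354736328], [476.4100646972656, 255.27650451660156]] [[0.346, -0.258, 0.018], [0.619, -0.29, 0.018], [0.604, -0.45, 0.018], [0.33, -0.416, 0.018]] [ 0.475 -0.354  0.018] [np.float64(0.159), np.float64(0.275), np.float64(0.161), np.float64(0.276)]
side [[434, 272], [352, 321], [396, 374], [482, 313]] [[0.618, -0.3, 0.018], [0.348, -0.265, 0.018], [0.325, -0.413, 0.018], [0.59, -0.451, 0.018]] [ 0.47  -0.357  0.018] [np.float64(0.154), np.float64(0.272), np.float64(0.15), np.float64(0.268)]
hubtop [0.54724877 0.05138322 0.153     ] side [0.53927428 0.04290812 0.153     ] end [0.4878733  0.18259715 0.14      ]
cup [ 0.54336359 -0.17712951  0.062     ] dish [ 0.35451221 -0.15882958  0.02      ]
```

View pics/hub0.png

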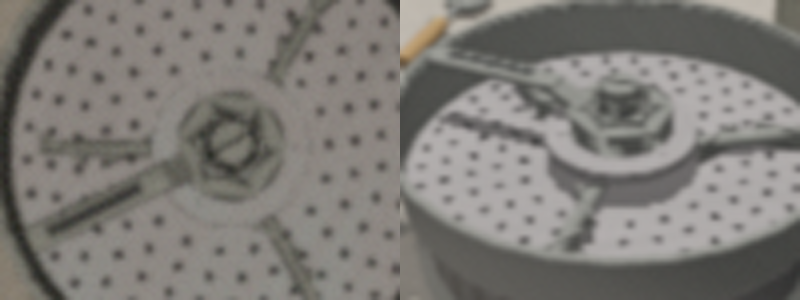

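The tray centre agrees in both views: about (0.474,-0.355), long axis -6.9° from +x. The nut is near (0.545,0.048) and the handle points at about 114°. I'm moving the tool over the nut for a close look with the wrist camera.

```bash

python3 -m crank '[[[19.5,-29.8,0,0,0,-0.045,94],[19.5,-29.8,0,0,0,-0.045,94],[19.5,-29.8,0,0,0,-0.045,94],[19.5,-29.8,0,0,0,-0.045,94],[19.5,-29.8,0,0,0,-0.045,94]]]' &&
python3 -m crank '[[[19.5,-29.8,0,0,0,-0.045,94],[19.5,-29.8,0,0,0,-0.045,94],[19.5,-29.8,0,0,0,-0.045,94],[19.5,-29.8,0,0,0,-0.045,94],[19.5,-29.8,0,0,0,-0.045,94]]]' >/dev/null &&
python3 -m crank '[[[19.5,-29.8,0,0,0,-0.045,94],[19.5,-29.8,0,0,0,-0.045,94],[19.5,-29.8,0,0,0,-0.045,94],[19.5,-29.8,0,0,0,-0.045,94],[19.5,-29.8,0,0,0,-0.045,94]]]' >/dev/null &&
python3 -m crank '[[[19.5,-29.8,0,0,0,-0.045,94],[19.5,-29.8,0,0,0,-0.045,94],[19.5,-29.8,0,0,0,-0.045,94],[19.5,-29.8,0,0,0,-0.045,94],[19.5,-29.8,0,0,0,-0.045,94]]]'
python3 - <<'E'
from h import *
import pickle
c,im=shot('wrist','w1');pickle.dump(c,open('w1.pkl','wb'))
o=manip.get_obs();print(o['t'],o['tool_pos'],o['joint_pos'].round(2),o['contact_force'].round(2),o['wrist_torque'].round(2))
E
```

```text
t: 0.57
tool_pos: [0.2568, 0.4797, 0.3025]
tool_rot: [[-0.89, 0.456, -0.0], [0.456, 0.89, -0.0], [-0.0, -0.0, -1.0]]
contact_force: [0.7, 0.0, 0.4]
opening: 0.0941
t: 1.82
tool_pos: [0.5494, 0.0328, 0.3026]
tool_rot: [[-0.409, 0.912, -0.0], [0.912, 0.409, 0.0], [0.0, -0.0, -1.0]]
contact_force: [0.8, -0.2, -0.3]
opening: 0.0943
1.8667 [0.55308229 0.02488418 0.303095  ] [-0.32  0.51  0.33  1.8  -0.2   0.86  0.52] [ 4.2  -5.46  1.  ] [-0.43 -0.31 -0.01]
```

View pics/w1.png

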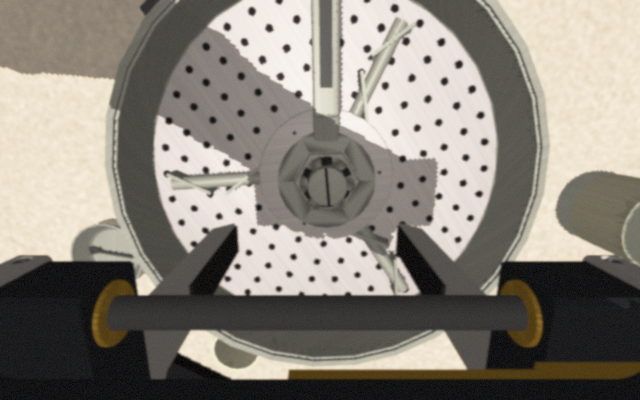

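The wrist view shows the ring and nut at about (327,180), the shaft end at (326,186) with a near-vertical scribe line, and the handle running up along column 327. I'll take a still frame with a hub crop, then shift for a second view.

```bash
python3 - <<'E'
from h import *
import pickle
for i in range(2): manip.snapshot('wrist')
c,im=shot('wrist','w2');pickle.dump(c,open('w2.pkl','wb'))
o=manip.get_obs();print(o['t'],o['tool_pos'],np.degrees(np.arctan2(o['tool_rot'][1,0],o['tool_rot'][0,0])))
E
python3 -m crank '[[[-13,26,0,0,0,0,94],[-13,26,0,0,0,0,94],[0,0,0,0,0,0,94],[0,0,0,0,0,0,94],[0,0,0,0,0,0,94]]]'
python3 - <<'E'
from h import *
import pickle
c,im=shot('wrist','w3');pickle.dump(c,open('w3.pkl','wb'))
a=cv2.imread('pics/w2.png')[60:240,240:420];b=cv2.imread('pics/w3.png')
print(manip.get_obs()['tool_pos'])
c2=pickle.load(open('w2.pkl','rb'))
g=proj(c,onz(c2,326,186,.153));print(g)
y=int(g[1]);y0=max(0,min(220,y-120));b=b[y0:y0+180,240:420];print(y0)
f=lambda q:cv2.resize(q,(400,400),interpolation=cv2.INTER_CUBIC)
cv2.imwrite('pics/hub1.png',np.hstack([f(a),f(b)]))
E
```

```text
2.0167 [0.54874332 0.03345036 0.30224118] 114.17842511735981
t: 2.43
tool_pos: [0.5224, 0.0872, 0.3028]
tool_rot: [[-0.414, 0.91, -0.0], [0.91, 0.414, 0.0], [0.0, -0.0, -1.0]]
contact_force: [0.5, -0.7, -0.3]
opening: 0.0936
[0.52267976 0.08637371 0.30282297]
[327.75588222 263.95759311]
143
```

View pics/hub1.png

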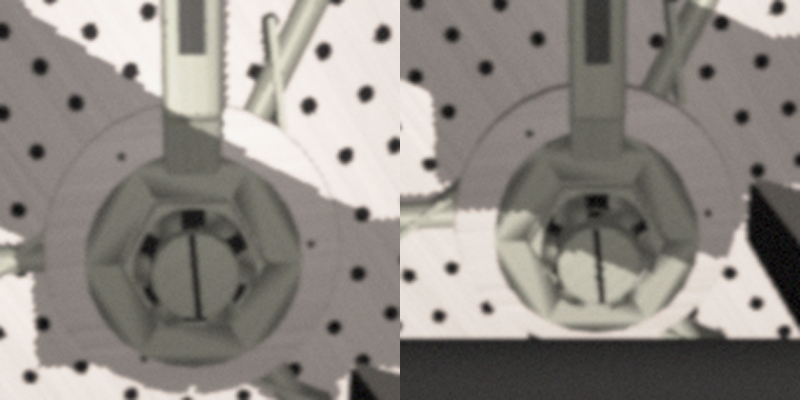

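Both crops show the scribe line tilted about 5–6° ccw from the handle. The slot pairs lie about along the handle and ±60° from it. Next I'll fit these numerically and triangulate the shaft and handle.

```bash
cat > meas.py <<'E'
from h import *
def ang(p,q): return np.degrees(np.arctan2(q[1]-p[1],q[0]-p[0]))
def blobs(im,c,ctr,thr,R=30):
    """dark blobs near ctr: (pixel centroid, area)"""
    g=im.max(2); m=((g<thr)*255).astype(np.uint8)
    yy,xx=np.mgrid[:400,:640]; m[np.hypot(xx-ctr[0],yy-ctr[1])>R]=0
    n,l,s,cc=cv2.connectedComponentsWithStats(m)
    for i in range(1,n):
        if s[i,4]<8: continue
        pts=np.argwhere(l==i)[:,::-1].astype(np.float32)
        vx,vy,x,y=cv2.fitLine(pts,2,0,.01,.01)[:,0]
        L=s[i,3]/2
        a,b=onz(c,x-vx*L,y-vy*L,.153),onz(c,x+vx*L,y+vy*L,.153)
        P=onz(c,*cc[i],.141)
        print('blob',cc[i].round(1),'area',s[i,4],'wh',s[i,2:4],'line ang',(ang(a,b)%180).round(1),'slot P',P.round(4))
E
python3 - <<'E'
from meas import *
import pickle
c2=pickle.load(open('w2.pkl','rb'));c3=pickle.load(open('w3.pkl','rb'))
i2=cv2.imread('pics/w2.png');i3=cv2.imread('pics/w3.png')
blobs(i2,c2,(327.7,184.7),45);print();blobs(i3,c3,(330,262),45)
for n,p,q in(('shaft',(327.7,184.7),(330,262.2)),('lineT',(325.5,165.8),(328.65,246.5)),('lineB',(329.5,203.1),(331.4,279.4)),('ring',(240+193/2.222,60+258/2.222),(240+197.5/2.222,143+232/2.222)),('holeend',(326.5,84),(329.3,172))):
    X,e=tri(c2,p,c3,q);print(n,X.round(4),round(e,4))
print(ang(onz(c2,325.5,165.8,.153),onz(c2,329.5,203.1,.153))%180)
# handle edges -> world angle, z=.1435
for c,im in((c2,i2),(c3,i3)):
    g=cv2.GaussianBlur(im,(3,3),0).max(2).astype(int)
    for r in (range(0,90,15) if c is c2 else range(10,190,25)): print(r,g[r,308:346:2].tolist())
E
```

```text
blob [326.3 158.2] area 62 wh [10  8] line ang 33.7 slot P [0.5398 0.0709 0.141 ]
blob [307.1 170.2] area 43 wh [7 9] line ang 94.5 slot P [0.5301 0.0565 0.141 ]
blob [346.2 169.3] area 36 wh [7 8] line ang 142.5 slot P [0.5572 0.0694 0.141 ]
blob [307.3 192.2] area 12 wh [4 6] line ang 144.2 slot P [0.5372 0.0407 0.141 ]

blob [328.2 234.3] area 35 wh [9 5] line ang 23.7 slot P [0.5393 0.072  0.141 ]
blob [327.5 239. ] area 8 wh [4 3] line ang 24.4 slot P [0.5404 0.0681 0.141 ]
blob [309.  245.5] area 20 wh [5 6] line ang 158.6 slot P [0.5291 0.0568 0.141 ]
blob [347.4 244.8] area 14 wh [4 5] line ang 73.5 slot P [0.5574 0.0703 0.141 ]
shaft [0.5483 0.0545 0.1511] 0.0005
lineT [0.5409 0.0672 0.1543] 0.0009
lineB [0.5549 0.0428 0.154 ] 0.0004
ring [0.5476 0.0563 0.1257] 0.0004
holeend [0.518  0.1192 0.1464] 0.0002
120.38676145050637
0 [239, 210, 183, 207, 211, 174, 116, 102, 99, 98, 98, 111, 168, 201, 184, 155, 162, 221, 240]
15 [244, 222, 186, 207, 217, 186, 123, 102, 100, 100, 100, 108, 167, 202, 192, 159, 144, 196, 237]
30 [244, 233, 194, 207, 220, 198, 130, 103, 102, 102, 101, 11
[... 413 characters left out ...]
 237, 237, 238, 240]
35 [148, 151, 145, 143, 145, 138, 133, 134, 129, 124, 120, 120, 116, 111, 111, 110, 105, 103, 101]
60 [246, 246, 244, 216, 191, 218, 225, 223, 223, 224, 223, 221, 222, 221, 219, 215, 186, 204, 242]
85 [247, 247, 245, 221, 189, 215, 220, 173, 115, 107, 107, 106, 108, 142, 200, 209, 174, 169, 225]
110 [247, 246, 232, 182, 171, 209, 219, 176, 119, 107, 106, 106, 108, 145, 200, 201, 161, 123, 177]
135 [48, 36, 79, 122, 108, 112, 118, 95, 64, 57, 57, 56, 58, 78, 110, 117, 116, 129, 145]
160 [144, 144, 143, 134, 108, 111, 118, 98, 64, 58, 56, 55, 58, 81, 109, 111, 107, 128, 142]
185 [136, 139, 139, 136, 114, 108, 117, 116, 115, 115, 118, 117, 116, 116, 113, 109, 107, 129, 140]
```

The shaft comes out at (0.548,0.055,0.152), against an expected top of 0.153. The hole lies along about 120°, the slots at about 116° (mod 60) and the handle at 115°. Line-ups therefore come after about 56° + 60k° of nut turn. Next I'll grip at 60 mm from the axis.

```bash
python3 -m crank '[[[0,6,-20,0,0,0,60],[0,6,-20,0,0,0,60],[0,6,-20,0,0,0,60],[0,5,-20,0,0,0,60],[0,0,-6,0,0,0,60]]]' 40 && python3 -m crank '[[[0,0,0,0,0,0,40],[0,0,0,0,0,0,10],[0,0,0,0,0,0,0],[0,0,0,0,0,0,0],[0,0,0,0,0,0,0]]]' 40; python3 - <<'E'
from h import *
o=manip.get_obs();print(o['t'],o['tool_pos'].round(4),o['contact_force'].round(1),o['wrist_torque'].round(2),o['opening'],o['joint_pos'].round(2))
c,im=shot('wrist','w4')
E
```

```text
t: 2.9
tool_pos: [0.5217, 0.1095, 0.2142]
tool_rot: [[-0.412, 0.911, -0.004], [0.911, 0.412, -0.001], [0.001, -0.004, -1.0]]
contact_force: [-0.0, -0.6, 0.0]
opening: 0.0642
t: 3.32
tool_pos: [0.5233, 0.1091, 0.2177]
tool_rot: [[-0.411, 0.912, 0.002], [0.912, 0.411, 0.0], [-0.0, 0.002, -1.0]]
contact_force: [-0.7, -0.3, -0.0]
opening: 0.0307
3.3167 [0.5233 0.1091 0.2177] [-0.7 -0.3 -0. ] [-0.05  0.08 -0.01] 0.030720176439982417 [-0.44  0.6   0.28  1.93 -0.26  0.65  0.42]
```

View pics/w4.png

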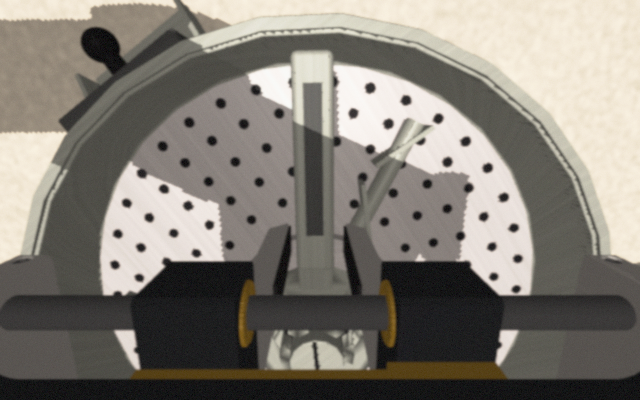

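The jaws straddle the handle at column ~314, and the scribed shaft end is still visible at (317,355). Next I'll finish closing and work out the swing table.

```bash
python3 - <<'E'
import numpy as np
r=60;a=np.radians(114.6)
for k in range(12):
    p=[r*np.array([np.cos(a-.06*i),np.sin(a-.06*i)]) for i in range(k*5,k*5+6)]
    print(k,np.degrees(a-.3*k).round(1),[d.round(1).tolist() for d in np.diff(p,axis=0)])
E
python3 -m crank '[[[0,0,0,0,0,0,0],[0,0,0,0,0,0,0],[0,0,0,0,0,0,0],[0,0,0,0,0,0,0],[0,0,0,0,0,0,0]]]' 45
```

```text
0 114.6 [[3.3, 1.4], [3.4, 1.2], [3.5, 1.0], [3.5, 0.8], [3.6, 0.6]]
1 97.4 [[3.6, 0.4], [3.6, 0.1], [3.6, -0.1], [3.6, -0.3], [3.6, -0.5]]
2 80.2 [[3.5, -0.7], [3.5, -0.9], [3.4, -1.1], [3.3, -1.3], [3.3, -1.5]]
3 63.0 [[3.2, -1.7], [3.0, -1.9], [2.9, -2.1], [2.8, -2.3], [2.7, -2.4]]
4 45.8 [[2.5, -2.6], [2.3, -2.7], [2.2, -2.9], [2.0, -3.0], [1.8, -3.1]]
5 28.7 [[1.6, -3.2], [1.4, -3.3], [1.2, -3.4], [1.0, -3.4], [0.8, -3.5]]
6 11.5 [[0.6, -3.5], [0.4, -3.6], [0.2, -3.6], [-0.0, -3.6], [-0.3, -3.6]]
7 -5.7 [[-0.5, -3.6], [-0.7, -3.5], [-0.9, -3.5], [-1.1, -3.4], [-1.3, -3.4]]
8 -22.9 [[-1.5, -3.3], [-1.7, -3.2], [-1.9, -3.1], [-2.1, -3.0], [-2.2, -2.8]]
9 -40.1 [[-2.4, -2.7], [-2.6, -2.5], [-2.7, -2.4], [-2.8, -2.2], [-3.0, -2.0]]
10 -57.3 [[-3.1, -1.9], [-3.2, -1.7], [-3.3, -1.5], [-3.4, -1.3], [-3.4, -1.1]]
11 -74.5 [[-3.5, -0.9], [-3.5, -0.6], [-3.6, -0.4], [-3.6, -0.2], [-3.6, -0.0]]
t: 3.78
tool_pos: [0.5228, 0.1093, 0.217]
tool_rot: [[-0.411, 0.912, 0.0], [0.912, 0.411, 0.0], [0.0, 0.0, -1.0]]
contact_force: [-0.8, -0.1, 5.5]
opening: 0.0196
```

```bash
cat > st.py <<'E'
from h import *
o=manip.get_obs();R=o['tool_rot'];p=o['tool_pos'];F=o['contact_force'];T=o['wrist_torque']
y=np.degrees(np.arctan2(R[1,0],R[0,0]))
r=p-np.array([.548,.055,0])
print('yaw %.1f pos %s az %.1f rad %.4f F %s T %s axisM %.2f tilt %s j7 %.2f t %.2f op %.4f'%(y,p.round(4),np.degrees(np.arctan2(r[1],r[0])),np.hypot(*r[:2]),F.round(1),T.round(2),T[2]+r[0]*F[1]-r[1]*F[0],R[:2,2].round(3),o['joint_pos'][6],o['t'],o['opening']))
E
python3 -m crank '[[[3.3,1.4,0,0,0,-0.06,0],[3.4,1.2,0,0,0,-0.06,0],[3.5,1.0,0,0,0,-0.06,0],[3.5,0.8,0,0,0,-0.06,0],[3.6,0.6,0,0,0,-0.06,0]]]' 45 >/dev/null; python3 st.py
python3 -m crank '[[[3.6,0.4,0,0,0,-0.06,0],[3.6,0.1,0,0,0,-0.06,0],[3.6,-0.1,0,0,0,-0.06,0],[3.6,-0.3,0,0,0,-0.06,0],[3.6,-0.5,0,0,0,-0.06,0]]]' >/dev/null; python3 st.py
```

```text
yaw 97.0 pos [0.5398 0.1143 0.2171] az 97.9 rad 0.0598 F [-3.1 -1.3  6.8] T [-0.32  0.67  0.29] axisM 0.48 tilt [-0.001 -0.   ] j7 0.19 t 4.20 op 0.0196
yaw 79.9 pos [0.5566 0.1142 0.217 ] az 81.8 rad 0.0598 F [-6.3  0.4 10.6] T [-0.22  1.38  0.86] axisM 1.24 tilt [-0.004  0.   ] j7 -0.03 t 4.62 op 0.0194
```

```bash

python3 -m crank '[[[0,0,0.3,0,0,0,0],[0,0,0.3,0,0,0,0],[0,0,0.3,0,0,0,0],[0,0,0,0,0,0,0],[0,0,0,0,0,0,0]]]' >/dev/null; python3 st.py
python3 -m crank '[[[1.2,-0.2,0,0,0,-0.02,0],[1.2,-0.2,0,0,0,-0.02,0],[1.2,-0.2,0,0,0,-0.02,0],[1.2,-0.3,0,0,0,-0.02,0],[1.2,-0.3,0,0,0,-0.02,0]]]' >/dev/null; python3 st.py
python3 - <<'E'
from h import *
shot('wrist','w5')
E
```

```text
yaw 80.0 pos [0.5572 0.1141 0.2171] az 81.2 rad 0.0598 F [-3.8 -0.2  1.1] T [-0.03  0.94  0.55] axisM 0.77 tilt [-0.002 -0.   ] j7 -0.03 t 5.03 op 0.0194
yaw 74.1 pos [0.5634 0.1128 0.2171] az 75.1 rad 0.0598 F [-5.2  0.8  0.7] T [-0.08  1.29  0.54] axisM 0.85 tilt [-0.002  0.   ] j7 -0.11 t 5.45 op 0.0193
```

View pics/w5.png

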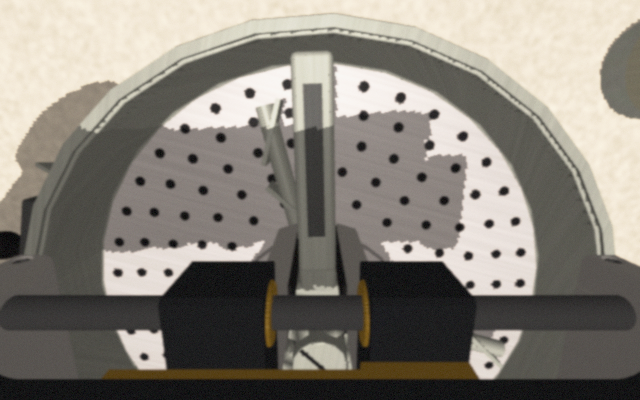

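The moment while turning is about 0.85 N m, against about 0.48 before. So the nut is bearing on the hub, and the bearing point lies between handle 97° and 80°. The first line-up at nut = 60° then gives about 0.35–0.7 rad of pull, inside the stated range. I'll continue to just short of it, then release, rise and look.

```bash

python3 -m crank '[[[2.6,-0.8,0,0,0,-0.045,0],[2.6,-0.9,0,0,0,-0.045,0],[2.5,-1.0,0,0,0,-0.045,0],[2.5,-1.2,0,0,0,-0.045,0],[2.4,-1.3,0,0,0,-0.045,0]]]' >/dev/null; python3 st.py
python3 -m crank '[[[0,0,0,0,0,0,40],[0,0,0,0,0,0,60],[0,0,0,0,0,0,70],[0,0,0,0,0,0,70],[0,0,10,0,0,0,70]]]' >/dev/null; python3 st.py
python3 -m crank '[[[-5,-9,25,0,0,0,94],[-5,-9,25,0,0,0,94],[-5,-9,20,0,0,0,94],[0,0,0,0,0,0,94],[0,0,0,0,0,0,94]]]' >/dev/null; python3 st.py
python3 - <<'E'
from meas import *
import pickle
c,im=shot('wrist','w6');pickle.dump(c,open('w6.pkl','wb'))
u=proj(c,[.548,.055,.152]);print(u)
blobs(im[:,:,::-1],c,u,45)
x,y=u.astype(int);y0=max(0,min(220,y-110))
cv2.imwrite('pics/hub6.png',cv2.resize(im[y0:y0+180,x-90:x+90,::-1],(600,600),interpolation=cv2.INTER_CUBIC));print(x-90,y0)
E
```

```text
yaw 61.1 pos [0.576  0.1079 0.2172] az 62.1 rad 0.0599 F [-6.   1.4 -0. ] T [0.04 1.35 0.6 ] axisM 0.96 tilt [-0.002  0.001] j7 -0.27 t 5.92 op 0.0199
yaw 61.3 pos [0.5764 0.1074 0.2267] az 61.6 rad 0.0596 F [-0.   0.7 -0.2] T [-0.1   0.04 -0.02] axisM -0.00 tilt [-0.001 -0.   ] j7 -0.28 t 6.33 op 0.0494
yaw 61.2 pos [0.5625 0.0801 0.2995] az 60.0 rad 0.0290 F [-0.7  0.1  0.5] T [ 0.01  0.12 -0.01] axisM 0.01 tilt [0.004 0.001] j7 -0.29 t 6.75 op 0.0826
[316.57955001 250.97593466]
blob [313.  223.4] area 38 wh [9 6] line ang 160.3 slot P [0.5546 0.0727 0.141 ]
blob [296.1 237.8] area 18 wh [6 5] line ang 135.0 slot P [0.5369 0.0687 0.141 ]
226 140
```

View pics/hub6.png

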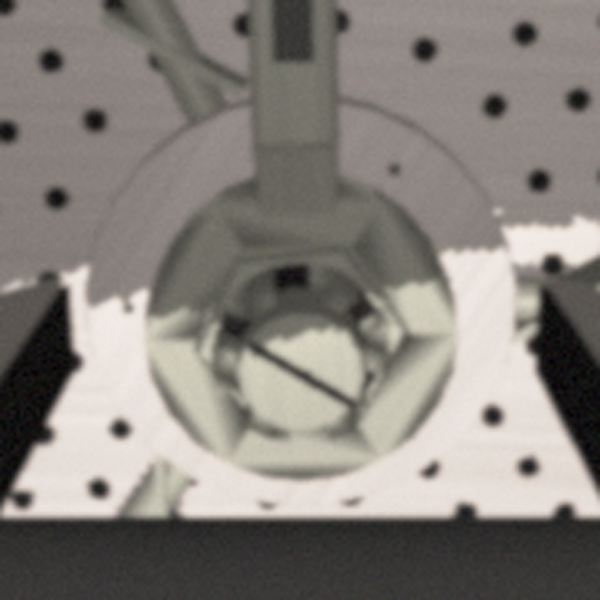

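The hub crop shows slots at (291,277), (237,325) and (358,310), and the scribe from (243,340) to (353,405). The upper-left slot still lies a few degrees ccw of the scribe, so I need slightly more turn. I'm quantifying that now.

```bash
python3 - <<'E'
from meas import *
import pickle
c=pickle.load(open('w6.pkl','rb'));s=3.3333
w=lambda x,y,z:onz(c,226+x/s,140+y/s,z)
C=np.array([.548,.055])
print('line',ang(w(243,340,.153),w(353,405,.153))%180,'shaft',w(300,372,.153))
for z in(.136,.141,.146):
    print(z,[round(float(ang(C,w(x,y,z))),1) for x,y in((291,277),(237,325),(358,310))])
h1,h2=w(293,30,.1435),w(297,150,.1435);print('handle',ang(h2,h1),ang(C,h1))
c2=pickle.load(open('w2.pkl','rb'))
for z in(.136,.141,.146): print('start',z,[round(float(ang(C,onz(c2,*p,z))),1) for p in((326.3,158.2),(307.1,170.2),(346.2,169.3),(307.3,192.2))])
E
```

```text
line 118.713839798907 shaft [0.54756692 0.05513957 0.153     ]
0.136 [69.7, 133.8, 3.9]
0.141 [68.9, 127.3, 9.5]
0.146 [68.1, 121.2, 14.6]
handle 62.97659156337788 62.61704887146909
start 0.136 [117.0, 177.5, 54.3, -124.4]
start 0.141 [117.4, 175.0, 57.3, -127.3]
start 0.146 [117.7, 172.6, 60.4, -130.5]
```

Nut ≈ 68.6° and hole ≈ 119.6°, so about 9° (0.155 rad) remains. I'll regrip at the same pose and turn that much.

```bash

python3 -m crank '[[[5,9,-20,0,0,0,60],[5,9,-20,0,0,0,60],[5,9,-20,0,0,0,60],[0,0,-20,0,0,0,60],[0,0,0,0,0,0,50]]]' >/dev/null; python3 st.py
python3 -m crank '[[[0,0,0,0,0,0,20],[0,0,0,0,0,0,0],[0,0,0,0,0,0,0],[0,0,0,0,0,0,0],[0,0,0,0,0,0,0]]]' 45 >/dev/null; python3 st.py
python3 -m crank '[[[0,0,0,0,0,0,0],[0,0,0,0,0,0,0],[0,0,0,0,0,0,0],[0,0,0,0,0,0,0],[0,0,0,0,0,0,0]]]' >/dev/null; python3 st.py
python3 -m crank '[[[1.6,-0.9,0,0,0,-0.031,0],[1.6,-1.0,0,0,0,-0.031,0],[1.6,-1.0,0,0,0,-0.031,0],[1.5,-1.1,0,0,0,-0.031,0],[1.5,-1.1,0,0,0,-0.031,0]]]' >/dev/null; python3 st.py
python3 -m crank '[[[0,0,0,0,0,0,0],[0,0,0,0,0,0,0],[0,0,0,0,0,0,40],[0,0,0,0,0,0,60],[0,0,0,0,0,0,70]]]' >/dev/null; python3 st.py
python3 -m crank '[[[-6,-8,25,0,0,0,94],[-6,-8,25,0,0,0,94],[-6,-8,25,0,0,0,94],[0,0,5,0,0,0,94],[0,0,0,0,0,0,94]]]' >/dev/null; python3 st.py
python3 - <<'E'
from meas import *
import pickle
c,im=shot('wrist','w7');pickle.dump(c,open('w7.pkl','wb'))
u=proj(c,[.548,.055,.152]);print(u)
x,y=u.astype(int);y0=max(0,min(220,y-110))
cv2.imwrite('pics/hub7.png',cv2.resize(im[y0:y0+180,x-90:x+90,::-1],(600,600),interpolation=cv2.INTER_CUBIC));print(x-90,y0)
E
```

```text
yaw 61.4 pos [0.5742 0.1091 0.2127] az 64.2 rad 0.0601 F [-0.5  0.7 -0.7] T [-0.07  0.15 -0.04] axisM 0.01 tilt [-0.008 -0.001] j7 -0.27 t 7.22 op 0.0603
yaw 61.3 pos [0.5771 0.1074 0.2186] az 61.0 rad 0.0599 F [ 0.4  0.5 -0.5] T [-0.11  0.1  -0.04] axisM -0.05 tilt [0.002 0.   ] j7 -0.27 t 7.63 op 0.0270
yaw 61.3 pos [0.5762 0.108  0.2182] az 62.0 rad 0.0600 F [-3.4  0.9  6.3] T [0.18 0.88 0.17] axisM 0.38 tilt [-0.001  0.001] j7 -0.27 t 8.05 op 0.0196
yaw 52.5 pos [0.583  0.104  0.2182] az 54.5 rad 0.0602 F [-5.7  2.6  8.4] T [0.51 1.44 0.69] axisM 1.06 tilt [-0.004  0.002] j7 -0.38 t 8.47 op 0.0193
yaw 52.4 pos [0.5849 0.1021 0.2177] az 52.0 rad 0.0599 F [ 0.7 -0.2  0.5] T [-0.09  0.09  0.03] axisM -0.01 tilt [ 0.001 -0.   ] j7 -0.38 t 8.88 op 0.0359
yaw 52.3 pos [0.5676 0.0778 0.2993] az 49.3 rad 0.0300 F [ 0.3  0.6 -0.6] T [-0.03  0.14 -0.  ] axisM 0.00 tilt [0.004 0.001] j7 -0.41 t 9.30 op 0.0696
[315.43337279 252.22988628]
225 142
```

View pics/hub7.png

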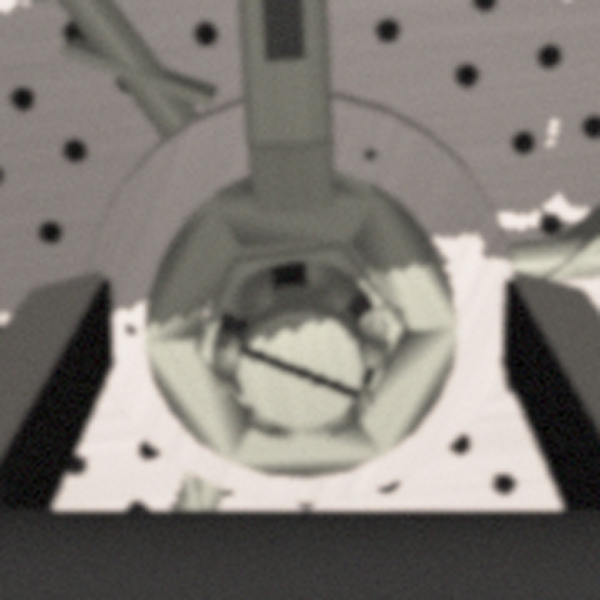

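```bash
python3 - <<'E'
from meas import *
import pickle
c=pickle.load(open('w7.pkl','rb'));s=3.3333
w=lambda x,y,z:onz(c,225+x/s,142+y/s,z)
C=np.array([.548,.055])
print('line',ang(w(243,348,.153),w(358,393,.153))%180,'shaft',w(300,372,.153))
for z in(.136,.139,.141,.146):
    print(z,[round(float(ang(C,w(x,y,z))),1) for x,y in((290,275),(234,323),(357,305),(370,378))])
h1,h2=w(285,30,.1435),w(291,160,.1435);print('handle',ang(h2,h1),ang(C,h1))
for k in (20,): # predicted pixel of aligned slots
  for a in(60,120,0): print(a,[((proj(c,[C[0]+.018*np.cos(np.radians(a)),C[1]+.018*np.sin(np.radians(a)),z])-[225,142])*s).round(0) for z in(.136,.146)])
im=cv2.imread('pics/w7.png')
blobs(im,c,(315,252),45)
E
```

```text
line 119.41036942306053 shaft [0.54731008 0.05465044 0.153     ]
0.136 [61.5, 126.1, -2.9, -67.5]
0.139 [60.9, 122.3, 0.4, -64.3]
0.141 [60.5, 119.7, 2.6, -62.0]
0.146 [59.7, 113.7, 7.4, -55.8]
handle 54.68765953043303 54.96405985710013
60 [array([291., 272.]), array([291., 286.])]
120 [array([233., 315.]), array([231., 330.])]
0 [array([360., 299.]), array([362., 313.])]
blob [311.3 224.5] area 35 wh [9 5] line ang 146.9 slot P [0.557  0.0718 0.141 ]
blob [294.8 239.2] area 13 wh [7 3] line ang 136.5 slot P [0.5389 0.0702 0.141 ]
```

The slots now read 60.5, 59.7 and 62.6° (mod 60) against the hole at 119.5°, so they line up within about 1° (tolerance 4.6°). For the lift I'll regrip turned +0.08 rad, which centres the ring in its play without moving the nut, and then raise it.

```bash

python3 -m crank '[[[4,8,-20,0,0,0.02,60],[4,8,-20,0,0,0.02,60],[5,9,-20,0,0,0.02,60],[0,0,-20,0,0,0.02,60],[0,0,-0.5,0,0,0,50]]]' >/dev/null; python3 st.py
python3 -m crank '[[[0,0,0,0,0,0,20],[0,0,0,0,0,0,0],[0,0,0,0,0,0,0],[0,0,0,0,0,0,0],[0,0,0,0,0,0,0]]]' 60 >/dev/null; python3 st.py
python3 -m crank '[[[0,0,0,0,0,0,0],[0,0,0,0,0,0,0],[0,0,0,0,0,0,0],[0,0,0,0,0,0,0],[0,0,0,0,0,0,0]]]' 60 >/dev/null; python3 st.py
python3 -m crank '[[[0,0,2,0,0,0,0],[0,0,3,0,0,0,0],[0,0,3,0,0,0,0],[0,0,3,0,0,0,0],[0,0,3,0,0,0,0]]]' >/dev/null; python3 st.py
```

```text
yaw 57.1 pos [0.5769 0.1049 0.2117] az 60.0 rad 0.0576 F [-1.   0.3 -0.6] T [-0.1   0.11 -0.01] axisM 0.05 tilt [-0.009 -0.001] j7 -0.32 t 9.77 op 0.0560
yaw 57.0 pos [0.58   0.1033 0.218 ] az 56.5 rad 0.0579 F [ 2.5 -0.6  0.6] T [-0.44 -0.54 -0.07] axisM -0.21 tilt [0.002 0.   ] j7 -0.32 t 10.18 op 0.0235
yaw 57.0 pos [0.5803 0.1033 0.2179] az 56.2 rad 0.0581 F [1.6 0.3 5.6] T [-0.17 -0.11  0.02] axisM -0.05 tilt [0.002 0.   ] j7 -0.32 t 10.60 op 0.0191
yaw 57.0 pos [0.5793 0.1034 0.2307] az 57.2 rad 0.0576 F [ 3.8 -1.2 -8.7] T [-0.07 -0.78  0.19] axisM -0.03 tilt [-0.001 -0.   ] j7 -0.33 t 11.02 op 0.0193
```

```bash

python3 -m crank '[[[0,0,5,0,0,0,0],[0,0,5,0,0,0,0],[0,0,5,0,0,0,0],[0,0,5,0,0,0,0],[0,0,5,0,0,0,0]]]' >/dev/null; python3 st.py
python3 -m crank '[[[0,0,8,0,0,0,0],[0,0,8,0,0,0,0],[0,0,9,0,0,0,0],[0,0,9,0,0,0,0],[0,0,10,0,0,0,0]]]' >/dev/null; python3 st.py
python3 - <<'E'
from h import *
c,a=shot('wrist','w8');_,s=shot('side','s8')
cv2.imwrite('pics/v8.png',np.hstack([cv2.resize(a,(400,250)),cv2.resize(s[110:235,230:430],(400,250))])[:,:,::-1])
E
```

```text
yaw 57.0 pos [0.5786 0.1037 0.2565] az 57.9 rad 0.0575 F [ 0.1  0.9 -6.9] T [ 0.14 -0.04  0.02] axisM 0.04 tilt [-0.002  0.001] j7 -0.35 t 11.43 op 0.0193
yaw 57.0 pos [0.5794 0.1034 0.3011] az 57.0 rad 0.0577 F [ 0.2 -1.1 -6.5] T [ 0.11  0.03 -0.03] axisM -0.07 tilt [-0.  0.] j7 -0.39 t 11.85 op 0.0196
```

View pics/v8.png

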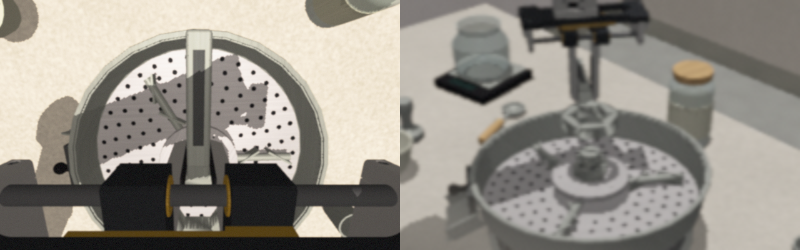

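The spanner hangs level and clear: on the left the handle is centred in the jaws, and on the right the ring is above the shaft. Now I'll carry it to the tray centre, turning it onto the tray's long axis.

```bash

for i in 1; do
python3 -m crank '[[[-5.2,-22.8,0,0,0,-0.056,0],[-5.2,-22.8,0,0,0,-0.056,0],[-5.2,-22.8,0,0,0,-0.056,0],[-5.2,-22.8,0,0,0,-0.056,0],[-5.2,-22.8,0,0,0,-0.056,0]]]'
python3 -m crank '[[[-5.2,-22.8,0,0,0,-0.056,0],[-5.2,-22.8,0,0,0,-0.056,0],[-5.2,-22.8,0,0,0,-0.056,0],[-5.2,-22.8,0,0,0,-0.056,0],[-5.2,-22.8,0,0,0,-0.056,0]]]'
python3 -m crank '[[[-5.2,-22.8,0,0,0,-0.056,0],[-5.2,-22.8,0,0,0,-0.056,0],[-5.2,-22.8,0,0,0,-0.056,0],[-5.2,-22.8,0,0,0,-0.056,0],[-5.2,-22.8,0,0,0,-0.056,0]]]'
python3 -m crank '[[[-5.2,-22.8,0,0,0,-0.056,0],[-5.2,-22.8,0,0,0,-0.056,0],[-5.2,-22.8,0,0,0,-0.056,0],[-5.2,-22.8,0,0,0,-0.056,0],[-5.2,-22.8,0,0,0,-0.056,0]]]'
done >/dev/null
python3 -m crank '[[[0,0,-10,0,0,0,0],[0,0,-10,0,0,0,0],[0,0,-10,0,0,0,0],[0,0,-10,0,0,0,0],[0,0,0,0,0,0,0]]]' >/dev/null; python3 st.py
python3 - <<'E'
from h import *
c,a=shot('wrist','w9');d,s=shot('top','t9')
for P in([.4745,-.354,.004],): print(proj(c,P),proj(d,P))
cv2.imwrite('pics/v9.png',np.hstack([cv2.resize(a,(400,250)),cv2.resize(s[110:310,320:640],(400,250))])[:,:,::-1])
E
```

```text
yaw -7.1 pos [ 0.475  -0.3505  0.2573] az -100.2 rad 0.4120 F [ 0.   0.7 -5.3] T [0.05 0.01 0.02] axisM -0.02 tilt [-0.003  0.004] j7 -0.48 t 14.03 op 0.0196
[321.89151975 183.87447692] [453.49269328 210.07393891]
```

View pics/v9.png

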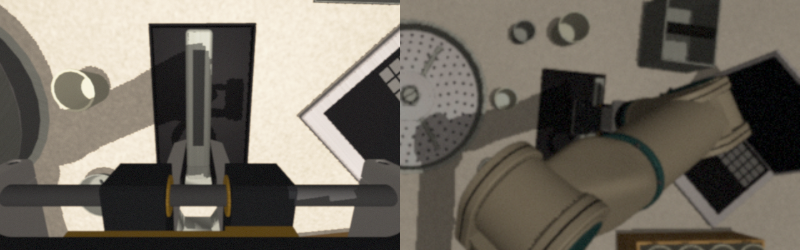

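The spanner is centred over the tray and parallel to its long axis. Lowering now, slowly at the end.

```bash

python3 -m crank '[[[0,-1,-22,0,0,0,0],[0,-1,-22,0,0,0,0],[0,-1,-22,0,0,0,0],[0,0,-22,0,0,0,0],[0,0,-20,0,0,0,0]]]' >/dev/null; python3 st.py
python3 -m crank '[[[0,0,-12,0,0,0,0],[0,0,-10,0,0,0,0],[0,0,-4,0,0,0,0],[0,0,-2,0,0,0,0],[0,0,0,0,0,0,0]]]' >/dev/null; python3 st.py
python3 -m crank '[[[0,0,-2,0,0,0,0],[0,0,-2,0,0,0,0],[0,0,-2,0,0,0,0],[0,0,0,0,0,0,0],[0,0,0,0,0,0,0]]]' >/dev/null; python3 st.py
```

```text
yaw -7.1 pos [ 0.4762 -0.3555  0.1516] az -99.9 rad 0.4167 F [ 0.8 -0.2 -5.6] T [ 0.01 -0.06 -0.03] axisM 0.33 tilt [ 0.001 -0.001] j7 -0.36 t 14.55 op 0.0192
yaw -7.2 pos [ 0.4758 -0.3559  0.1246] az -100.0 rad 0.4172 F [ 0.7  0.8 -6.4] T [-0.07 -0.02 -0.03] axisM 0.20 tilt [ 0.001 -0.001] j7 -0.34 t 14.97 op 0.0190
yaw -7.2 pos [ 0.4755 -0.3555  0.1181] az -100.0 rad 0.4169 F [ 0.2 -0.1 -6.4] T [-0.05 -0.04 -0.02] axisM 0.08 tilt [0. 0.] j7 -0.33 t 15.38 op 0.0192
```

```bash

python3 -m crank '[[[0,0,-2,0,0,0,0],[0,0,-2,0,0,0,0],[0,0,-1,0,0,0,0],[0,0,-1,0,0,0,0],[0,0,0,0,0,0,0]]]' >/dev/null; python3 st.py
python3 -m crank '[[[0,0,-1,0,0,0,0],[0,0,-0.5,0,0,0,0],[0,0,-0.5,0,0,0,0],[0,0,0,0,0,0,0],[0,0,0,0,0,0,0]]]' >/dev/null; python3 st.py
```

```text
yaw -7.2 pos [ 0.4754 -0.3555  0.1118] az -100.0 rad 0.4169 F [-0.7 -1.2 -5.9] T [ 0.03 -0.07  0.01] axisM -0.19 tilt [-0.  0.] j7 -0.32 t 15.80 op 0.0192
yaw -7.2 pos [ 0.4757 -0.3557  0.1103] az -100.0 rad 0.4170 F [ 1.7 -0.1 -4.6] T [ 0.01 -0.11 -0.02] axisM 0.67 tilt [ 0.001 -0.   ] j7 -0.32 t 16.22 op 0.0194
```

```bash

python3 -m crank '[[[0,0,-0.5,0,0,0,0],[0,0,-0.5,0,0,0,0],[0,0,0,0,0,0,0],[0,0,0,0,0,0,24],[0,0,0,0,0,0,30]]]' >/dev/null; python3 st.py
python3 -m crank '[[[0,0,0,0,0,0,50],[0,0,0,0,0,0,60],[0,0,0,0,0,0,60],[0,0,0,0,0,0,60],[0,0,10,0,0,0,60]]]' >/dev/null; python3 st.py
for i in 1 2; do python3 -m crank '[[[0,0,20,0,0,0,60],[0,0,20,0,0,0,60],[0,0,20,0,0,0,60],[0,0,20,0,0,0,60],[0,0,20,0,0,0,60]]]' >/dev/null; done
for i in 1 2; do python3 -m crank '[[[-5,25,0,0,0,0,60],[-5,25,0,0,0,0,60],[-5,25,0,0,0,0,60],[-5,25,0,0,0,0,60],[-5,25,0,0,0,0,60]]]' >/dev/null;done; python3 st.py
python3 - <<'E'
from h import *
c,a=shot('wrist','w10');d,s=shot('top','t10');e,q=shot('side','s10')
print(proj(c,[.548,.055,.15]),proj(c,[.4745,-.354,.02]))
f=lambda z:cv2.resize(z,(400,250))
cv2.imwrite('pics/v10.png',np.vstack([np.hstack([f(a),f(s[110:310,320:640])]),np.hstack([f(q[150:400,240:640]),f(s[150:225,270:390])])])[:,:,::-1])
E
```

```text
yaw -7.2 pos [ 0.4754 -0.3561  0.1093] az -100.0 rad 0.4174 F [-0.3 -0.5  0.4] T [0.03 0.18 0.01] axisM -0.08 tilt [ 0.    -0.001] j7 -0.32 t 16.63 op 0.0274
yaw -7.2 pos [ 0.4748 -0.3548  0.1178] az -100.1 rad 0.4163 F [-0.3 -0.1  0. ] T [-0.02  0.22 -0.05] axisM -0.16 tilt [-0.002  0.002] j7 -0.33 t 17.05 op 0.0585
yaw -7.2 pos [ 0.4248 -0.1046  0.3196] az -127.7 rad 0.2016 F [ 0.5 -0.   0.7] T [0.06 0.08 0.01] axisM 0.10 tilt [0.001 0.001] j7 -0.87 t 18.72 op 0.0599
[83.24186617 72.18094071] [528.00723388 107.79396131]
```

View pics/v10.png

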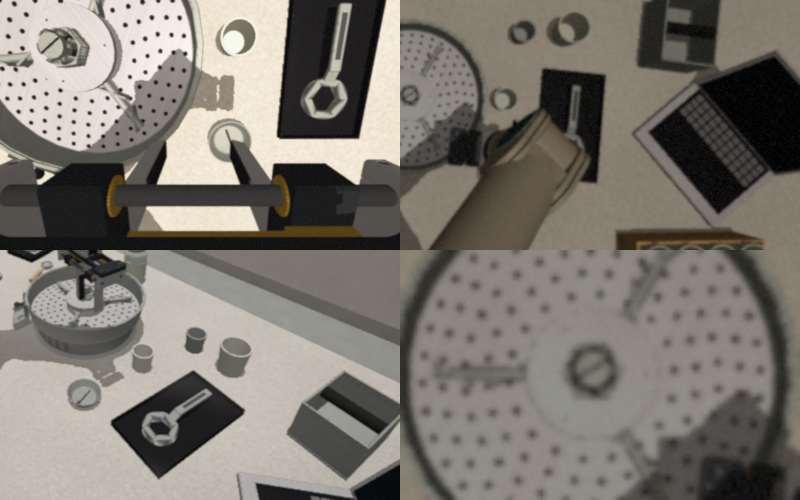

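Spanner lies wholly inside the tray, ring and handle end both well clear of the walls (panels 1 and 3), and the bystanders are in place. I've used my 12 pictures, so the last nut check will be numeric, from above.

```bash
for i in 1 2; do python3 -m crank '[[[10.6,16.2,0,0,0,0,94],[10.6,16.2,0,0,0,0,94],[10.6,16.2,0,0,0,0,94],[10.6,16.2,0,0,0,0,94],[10.6,16.2,0,0,0,0,94]]]' >/dev/null;done
python3 - <<'E'
from meas import *
for i in range(6): manip.snapshot('wrist')
c,a=shot('wrist','w11');im=a[:,:,::-1].copy();print(manip.get_obs()['tool_pos'])
C=np.array([.548,.055])
u=proj(c,[*C,.153]);print('shaft px',u)
for T in(45,60,80): print(T);blobs(im,c,proj(c,[*C,.143]),T,38)
g=im.max(2).astype(np.float32)
# brightness round circles (6-fold slots) on crown top radius 15.8..20.5 mm, z=.146
th=np.radians(np.arange(0,360,5))
for z,r in((.146,.018),(.146,.0195),(.138,.018)):
    P=np.array([proj(c,[C[0]+r*np.cos(t),C[1]+r*np.sin(t),z]) for t in th],np.float32)
    v=cv2.remap(g,P[None,:,0],P[None,:,1],1)[0]
    z6=(v*np.exp(-6j*th)).sum(); print(z,r,v.astype(int).tolist(),'6fold min at',((np.degrees(-np.angle(z6))/6+30)%60).round(1),abs(z6)/len(v))
E
```

```text
[0.53105254 0.05460375 0.31944077]
shaft px [314.36151153 185.98623718]
45
blob [311.2 162.2] area 49 wh [10  7] line ang 88.2 slot P [0.5655 0.0554 0.141 ]
blob [330.9 170.7] area 43 wh [7 9] line ang 3.1 slot P [0.5565 0.0403 0.141 ]
blob [294.9 175.7] area 37 wh [7 7] line ang 141.2 slot P [0.5562 0.0702 0.141 ]
blob [334.2 191. ] area 13 wh [4 5] line ang 148.7 slot P [0.5392 0.0395 0.141 ]
blob [298.  196.3] area 10 wh [5 5] line ang 39.9 slot P [0.5386 0.0702 0.141 ]
60
blob [311.3 162.3] area 71 wh [11  8] line ang 88.6 slot P [0.5654 0.0554 0.141 ]
blob [318.9 181.3] area 148 wh [41 34] line ang 121.8 slot P [0.549  0.0512 0.141 ]
blob [295.2 175.7] area 53 wh [8 9] line ang 143.9 slot P [0.5562 0.07   0.141 ]
blob [334.1 190.8] area 26 wh [5 7] line ang 155.1 slot P [0.5393 0.0396 0.141 ]
80
blob [312.1 175.3] area 640 wh [50 45] line ang 110.2 slot P [0.5547 0.0561 0.141 ]
blob [334.4 190.2] area 52 wh [ 9 11] line ang 144.5 slot P [0.5399 0.0393 0.141 ]
blob [329.5 200.3] area 24 wh [5 7] line ang 155.1 slot P [0.5317 0.0444 0.141 ]
blob [318.1 204.2] area 16 wh [9 3] line
[... 439 characters left out ...]
5 10.095024463927308
0.146 0.0195 [24, 23, 34, 68, 80, 76, 77, 73, 80, 85, 60, 42, 44, 53, 63, 77, 81, 80, 75, 71, 73, 84, 88, 90, 90, 94, 84, 78, 80, 80, 75, 72, 79, 90, 101, 128, 166, 168, 148, 99, 85, 85, 72, 73, 82, 91, 95, 86, 85, 86, 79, 76, 77, 79, 75, 80, 88, 96, 85, 49, 35, 30, 39, 70, 74, 74, 71, 74, 85, 85, 47, 23] 6fold min at 8.1 1.1769898278805222
0.138 0.018 [25, 17, 27, 54, 76, 83, 82, 76, 72, 76, 73, 39, 22, 25, 25, 53, 82, 90, 88, 84, 75, 71, 62, 48, 50, 45, 36, 74, 91, 96, 96, 93, 94, 95, 94, 90, 86, 86, 90, 94, 95, 89, 84, 79, 81, 80, 49, 31, 27, 35, 75, 88, 80, 74, 69, 76, 87, 78, 40, 22, 22, 24, 58, 76, 81, 76, 73, 75, 85, 77, 43, 21] 6fold min at 0.7 12.002307499051959
```

The nut did not move: the slots are at 60 ± 1° (mod 60), about 1° or less from the hole at ~119.6°. The arm is clear of everything, so I'm handing in.

```bash
python3 st.py; python3 -c "
from cell import manip
print(manip.close_job())"
```

```text
yaw -7.3 pos [0.5311 0.0546 0.3194] az -178.7 rad 0.0170 F [-0.1 -0.   0.2] T [ 0.01  0.11 -0.  ] axisM -0.00 tilt [ 0. -0.] j7 -1.20 t 20.05 op 0.0943
the job is handed in; nothing more can be done
None
```

I swung the spanner clockwise until the nut bore tight, went on to the first line-up, then lifted the spanner off and laid it inside the service tray. The job was handed in at about 20 s of the 51 s; no verdict is reported.

- **Tightness:** the turning moment rose from about 0.5 to 0.8–1.0 N m between handle angles of about 97° and 80°. From that I infer 0.35–0.7 rad of pull beyond bearing. This comes from the moment and the handle angle only, because I could not read the joint itself.
- **Line-up:** after the lift, the slots read 59.5–61° (mod 60) against the cotter hole at about 119.6°. That is within about 1.5°, against a tolerance of 4.6°. Single readings of the scribe line spread from 118.7° to 120.4°, and one rough one, from a blob that ran into other dark areas, gave 121.8°. The handle angle suggested the nut was 1–2° further clockwise, still inside the limit.
- **Spanner:** the wrist and side views show it lying in the tray, well inside the walls. It was lowered until it touched before the jaws opened.
- **Surroundings:** the cups and dish near the work looked undisturbed by eye; I did not measure their positions. The arm ended up clear of everything, with no contact force.

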